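Hang the slide rack on the dipping stand and lower it level

ROBOT

A 6-joint arm with a two-finger parallel gripper is mounted at the origin on the work surface. World frame = base frame: x ahead of the robot, y to its left, z up, the work surface at z = 0. Lengths are in m, angles in degrees, forces in N, time in s.
With the tool pointing down it reaches from about 0.375 to 0.9 m from the base axis. Payload 3.1 kg.
Tool frame: the origin (TCP) lies at the very end of the fingers, on their centre line; the grasp point (between the pads) lies 19 mm behind it (bot.tcp_to_grasp is the distance from the TCP to the grasp point, in m); z points along the fingers, y is the direction in which the jaws open and shut (so a half turn about z gives the same grasp; the last joint's range is limited). The gripper opens to 87 mm and grips with 3 to 60 N. Pads are 19 mm wide; open, the fingers measure 117 mm over their backs; the gripper's body (75 mm by 190 mm) begins 51 mm behind the grasp point.
Start: joints at [60.648, 30.224, 82.088, -0, 67.689, -10.227], TCP at [0.205, 0.59, 0.223] pointing down, gripper open.
Joint ranges: [-176.69, 176.69], [-43.24, 126.21], [12.49, 139.97], [-82, 262], [0, 151.66], [-163.58, 163.58]. Speed limits (degrees/s): [159.86, 159.86, 180, 180, 180, 180].

INTERFACE

Orientations are given as a 3x3 rotation matrix whose columns are the frame's x, y, z axes.
In Python, from rig import telemetry, eyes, order, bot gives the robot as it stands. The module is installed in compiled form; this text tells all that it offers.
- The arm moves only by the tool servo_tool, never from a script. Its argument "targets" is a list of rows, each a list of 2 entries, a list of its own where there are three numbers: the shift along the tool's x, y, z in m, then the turn, a rotation vector about the tool's x, y, z in rad. In form: [[[tx, ty, tz], [wx, wy, wz]], ...]. A call has 1 to 12 rows; each row is the pose to reach, as a shift and turn from the pose commanded when the call began, along the tool's axes at that moment; what a row does not reach only later rows make up. A row lasts 1/8 s, in which the tool goes at most 62.5 mm and 10.7 degrees, less where a joint would pass 70% of its speed; a pose out of reach is approached as far as the arm can. A call with a gripper value outside its range is refused whole. "gripper" is the finger opening in m, from 0 to 0.087, set as the call begins (left out, the last holds). The fingers move at their own pace and stop on an object; the grip force is fixed at half the most. Time passes only in rows, so rows that repeat a pose let the fingers close. It gives the time, the measured TCP pose, the force and the opening at its end, in the units of the state.
- telemetry.read_state(): the state, without advancing time (a new reading comes with each control period).
- eyes.capture(name): name is "scene" or "side" or "wrist"; returns a dict with "pixels" (384x512x3 uint8, blue, green, red), "intrinsics" (3x3 intrinsics, pixels), "extrinsics" (4x4, takes a point from camera to world coordinates); the wrist camera has in their place "T_tool_cam" (4x4, takes a point from camera to tool coordinates, whose origin is the TCP and whose axes are the flange's). Camera axes: x right, y down, z forward; pixel columns grow to the right and rows downward; lengths in m; the calibration is good to about 2 mm. A picture is of the moment at which its call begins: read the wrist's pose just before it. There is no depth.
- order.hand_in(): hands the job in, once; it reports no verdict.
The state is a dict: "time_s": time; "joint_positions": joint angles; "qvel": joint speeds; "tau": joint torques, N m; "position": TCP position; "tcp_rot": TCP orientation; "force": force on the tool from outside, world axes, zero at the start; "moment": the same for the moment, N m; "opening": opening from 0.0 (shut) to 1.0 (fully open).
Only numpy, scipy, OpenCV 4.12 (cv2) and the standard library are available. Lean on these libraries where they do the work, as an engineer would, in place of code of your own. Each camera call takes 0.05 s, during which the arm holds its last target. There are 200 camera calls.

TASK

Lift the slide hanger from the bench and hang it gently over the middle of the dipping stand's raised bar, straddling it with one leg on each side, and let go. Then lower the bar all the way to its bottom stop with the two knobs alone, both clockwise, turning them alternately in small steps so that the bar never leans more than 5 degrees; the hanger must end up hanging between the knobs, legs in the trough. Do not push on the bar itself, do not drop or topple the hanger, and leave the box, bottle and beaker where they are.

Things in the scene. Friction and masses are not known exactly. Their poses are not given: they have to be found in the camera images.
- stand: Fixed dipping stand: grey base plate 140 (x) x 300 (y) x 12 mm with a trough in its middle and two columns at y = +110 (left) and -110 mm (right), a horizontal bar between them and a knob on each column's head plate (72 x 70 mm, top 165 mm above the bench). Open above the bar between the heads. Origin: centre of the base's underside, on the bench; z up, y along the level bar, x away from the robot at yaw 0.
- knob_left_grip (a point): On the vertical axis of the left knob, at the height to grip: 202 mm above the bench, 7 mm below the top. Black disc, radius 22 mm (top 179 mm above the bench), with an upright bar grip 42 mm long, 14 mm thick, 30 mm high on it; round foot of 34 mm radius below. The grip lies along the stand's x when the joint is 0. This frame turns with the knob.
- knob_right_grip (a point): The same on the right knob (the stand's y = -110 mm).
- knob_left (a joint): Left knob, rad: 0 = bar end fully up, 2.8 = bottom stop; grows clockwise seen from above (grip direction = stand's yaw minus this). Each rad lowers the bar's left end 10 mm. Starts between 0 and 0.4. About 0.15 N m to turn; stays where left. The knobs are independent: one 1.9 rad ahead of the other leans the bar 5 degrees.
- knob_right (a joint): The same for the right knob and the bar's right end.
- bar_mid (a point): Middle of the bar, on its axis. The bar is a plain round steel rod of 10 mm diameter and 220 mm between its ends' centres; this point's y runs along it (to the left end), z up. 130 mm above the bench when fully raised, 102 mm at the bottom stop.
- trough_floor (a point): Centre of the inner floor of the open steel trough in the stand, 16 mm above the bench. The trough is 100 (x) x 130 (y) mm outside with 4 mm walls; its rim is 57 mm above the bench.
- hanger: Slide hanger: rigid steel inverted U, 100 to 200 g, standing on the bench. Origin: centre of the footprint at the feet, z up. 50 mm wide (y); two legs 4 mm thick, 66 mm tall, with glass slides outside, a 24 mm gap between them (x), 38 mm over all; roof 66 to 70 mm above the feet; on it a black grip tab 14 (x) x 36 (y) mm, 70 to 100 mm above the feet. It hangs with the roof on the bar, its y along the bar.
- hanger_seat (a point): Centre of the underside of the hanger's roof (66 mm above the feet); 5 mm above the bar's axis when hung.
- hanger_tab (a point): On the hanger's grip tab, 89 mm above the feet: where to grip it.
- slide_box: Bystander: grey plastic slide box 85 x 85 x 30 mm. Origin: centre of its underside.
- bottle: Bystander: white bottle, 60 mm diameter, 150 mm tall. Origin: centre of its underside.
- beaker: Bystander: glass beaker, 66 mm wide at the rim, 85 mm tall. Origin: centre of its underside.
- bar: The whole bar, 150 g; origin and axes as point bar_mid. Its square ends lie by gravity in a fork on each column, which its knob moves up and down; two 18 mm collars keep it centred. Lifting it would take it out of the forks.
Mind the look-alikes: they are no part of the job. Of the things that look like the hanger, the largest one is meant.

How it is judged (in metres and radians):
On the way, in this order (a step that is already met when the one before it is completed fails the run):
1. the hanger hangs on the middle of the bar, let go, while both ends of the bar are still up (x of hanger_seat in the frame of bar_mid between -0.008 and 0.008 m and y of hanger_seat in the frame of bar_mid between -0.03 and 0.03 m and z of hanger_seat in the frame of bar_mid between 0.001 and 0.009 m and angle between hanger's own z axis and vertical below 0.35 rad and angle between the y axis of hanger and the y axis of bar_mid, either way round below 0.35 rad and contact force between the fingers and hanger below 0.1 N and value of joint each of knob_left, knob_right below 0.8 rad), for 0.2 s.
2. both knobs are at the bottom stop (within 0.15 rad) (value of joint each of knob_left, knob_right above 2.65 rad), for 0.2 s.
At the end, for the whole second after the job is handed in: Both knobs within 0.15 rad of the bottom stop; the bar in its forks, 98 to 107 mm above the bench, within 0.03 rad of level; the hanger released, at rest, roof on the bar within 30 mm of its middle (8 mm across), upright and along the bar within 0.35 rad (all of step 2 and x of hanger_seat in the frame of bar_mid between -0.008 and 0.008 m and y of hanger_seat in the frame of bar_mid between -0.03 and 0.03 m and z of hanger_seat in the frame of bar_mid between 0.001 and 0.009 m and angle between hanger's own z axis and vertical below 0.35 rad and angle between the y axis of hanger and the y axis of bar_mid, either way round below 0.35 rad and contact force between the fingers and hanger below 0.1 N and linear speed of hanger below 0.03 m/s and z of bar_mid in the frame of stand between 0.098 and 0.107 m and angle between the y axis of bar and the y axis of stand, either way round below 0.03 rad); the robot touches nothing.
It fails at once if the bar leans more than 5 degrees (angle between the y axis of bar_mid and the y axis of stand, either way round above 0.09 rad).
It fails at once if the bar is pushed directly (over 10 N) (contact force between any of the fingers, the arm and bar above 10 N).
It fails at once if the hanger is pressed or dropped hard onto the bar (over 35 N) (contact force between hanger and bar above 35 N).
It fails at once if the hanger is toppled (angle between hanger's own z axis and vertical above 0.8 rad).
It fails at once if the box, bottle or beaker is moved more than 30 mm or tipped (distance of any of slide_box, bottle, beaker from where it was at the start of the episode above 0.03 m or angle between any of slide_box, bottle, beaker's own z axis and vertical above 0.5 rad).
It also fails if it takes over 72 s, if anything falls off the work surface, if the arm or the gripper's body presses on something with over 40 N, if the wrist force passes 120 N, or if a joint passes its speed limit or range.

## Working session

There is one attempt and no reset: what is moved stays moved. The work goes in short steps, Python scripts to look and compute and a tool call to move; the robot and the scene stay as the last step left them, time stands still between calls to the robot, and variables do not carry over. Pictures are saved under pics/ and viewed, about 8 in all and at most 12, crops included, and the job is handed in when it is done.

Besides the shell and the picture viewer there is one more tool, called in YAML: its name, and indented under it one key for each argument. servo_tool: Moves the arm, as the interface text tells. Its arguments: {"type":"object","properties":{"targets":{"type":"array","items":{"type":"array"}},"gripper":{"type":"number"}},"required":["targets"]}

```bash
mkdir -p pics && python3 - <<'E'
from rig import telemetry, eyes, bot
import cv2, pickle, numpy as np
np.set_printoptions(precision=4,suppress=True)
s=telemetry.read_state(); print(s)
d={}
for n in("scene","side","wrist"):
    c=eyes.capture(n); d[n]=c
    for k,v in c.items():
        if k!="pixels": print(n,k,v)
pickle.dump((s,d),open("d0.pkl","wb"))
for n in d: cv2.imwrite(f"pics/{n}0.png",cv2.resize(d[n]["pixels"],(800,600),interpolation=cv2.INTER_CUBIC))
print([a for a in dir(bot) if a[0]!='_'])
E
```

```text
{'time_s': 0.0, 'joint_positions': array([ 60.648 ,  30.2803,  82.1578,   0.0007,  67.6891, -10.2275]), 'qvel': array([ 0.0854,  0.0515, -0.1412, -0.047 , -0.0187, -0.0246]), 'tau': array([ -0.0004, -44.0044, -17.6589,   0.0633,   0.0583,  -0.0001]), 'position': array([0.2044, 0.5899, 0.2215]), 'tcp_rot': array([[-0.9448,  0.3276, -0.0011],
       [ 0.3276,  0.9448, -0.0019],
       [ 0.0004, -0.0022, -1.    ]]), 'force': array([-1.0132, -0.0408,  0.3131]), 'moment': array([ 0.0398, -0.0012,  0.0375]), 'opening': 1.0028272908219817}
scene intrinsics [[363.9467   0.     257.6317]
 [  0.     363.9467 190.8399]
 [  0.       0.       1.    ]]
scene extrinsics [[-0.2351  0.541  -0.8075  1.373 ]
 [ 0.9718  0.1473 -0.1843  0.2127]
 [ 0.0193 -0.828  -0.5604  0.6789]
 [ 0.      0.      0.      1.    ]]
side intrinsics [[433.9174   0.     260.115 ]
 [  0.     433.9174 195.2747]
 [  0.       0.       1.    ]]
side extrinsics [[ 0.8626 -0.257   0.4357  0.1288]
 [-0.5058 -0.4404  0.7418 -0.7237]
 [ 0.0012 -0.8603 -0.5099  0.6612]
 [ 0.      0.      0.      1.    ]]
wrist intrinsics [[324.1142   0.     257.6847]
 [  0.     324.1142 190.8873]
 [  0.       0.       1.    ]]
wrist T_tool_cam [[-0.0007 -0.9559 -0.2935  0.0814]
 [ 1.     -0.0008  0.0004  0.0005]
 [-0.0006 -0.2935  0.9559 -0.1613]
 [ 0.      0.      0.      1.    ]]
['PlanningError', 'tcp_to_grasp']
```

View pics/scene0.png

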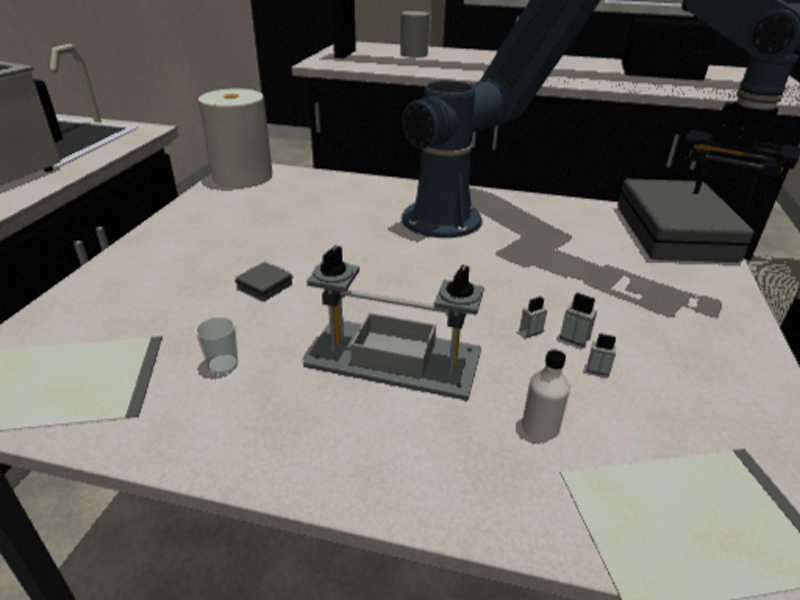

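View pics/side0.png

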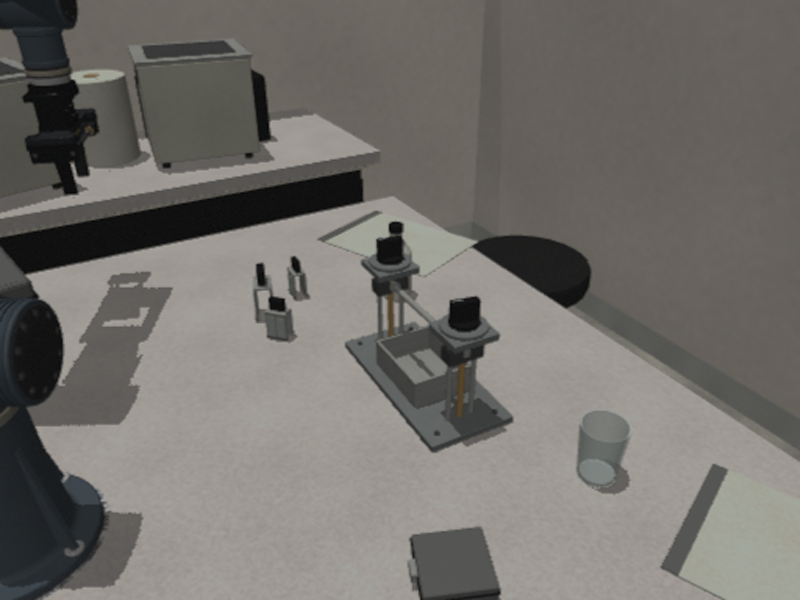

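The scene picture shows three hanger-like things at about (534,316), (578,319) and (601,354). The middle one, (578,319), looks largest. The stand is at about (395,330). I'll confirm in enlarged crops.

```bash
python3 - <<'E'
import cv2,pickle
s,d=pickle.load(open("d0.pkl","rb"))
def crop(n,x0,y0,w,h,k,out):
    im=cv2.resize(d[n]["pixels"][y0:y0+h,x0:x0+w],None,fx=k,fy=k,interpolation=cv2.INTER_CUBIC)
    im=cv2.convertScaleAbs(im,alpha=1.3,beta=25)
    for i in range(0,w,20):
        cv2.putText(im,str(x0+i),(i*k,10),0,.35,(0,0,255)); cv2.line(im,(i*k,12),(i*k,18),(0,0,255))
    for j in range(0,h,20):
        cv2.putText(im,str(y0+j),(0,j*k+4),0,.35,(0,0,255))
    cv2.imwrite(out,im)
crop("scene",190,150,200,110,4,"pics/c1.png")
crop("side",150,140,190,150,4,"pics/c2.png")
E
```

```text
(no output)
```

View pics/c1.png

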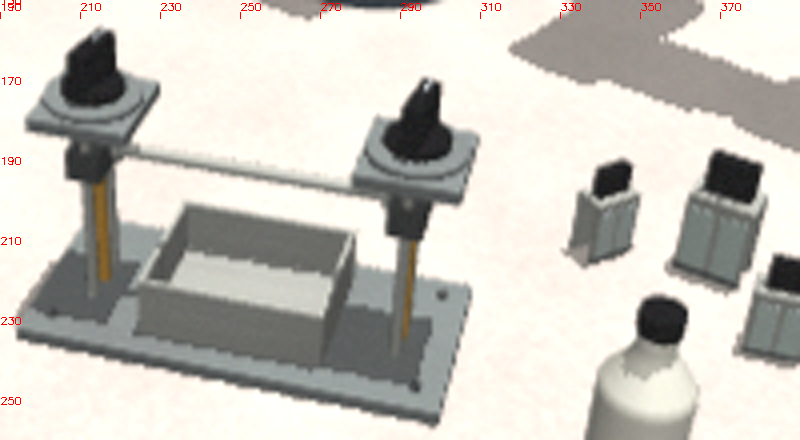

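View pics/c2.png

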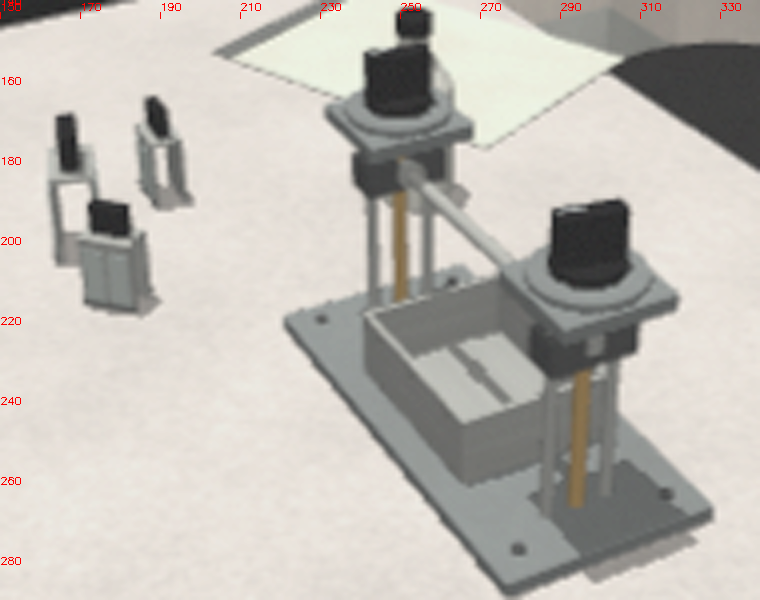

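The crop confirms the middle one as the largest hanger: body 20 px wide at scene (372,205), black tab centre about (373,194). The others, at (342,203) and (388,225), are smaller. In the side crop, (167,190) should be the same object. I'll fit the stand pose and check the sizes.

```bash
cat > h.py <<'E'
import numpy as np
from scipy.optimize import least_squares
np.set_printoptions(precision=4,suppress=True)
def T(p,R):
    M=np.eye(4);M[:3,:3]=R;M[:3,3]=p;return M
def cam(c,s=None):
    E=c["extrinsics"] if "extrinsics" in c else T(s["position"],s["tcp_rot"])@c["T_tool_cam"]
    return c["intrinsics"],E
def proj(ce,P):
    K,E=ce; p=(np.atleast_2d(P)-E[:3,3])@E[:3,:3]; p=p@K.T
    return p[:,:2]/p[:,2:]
def back(ce,uv,z):
    K,E=ce; d=np.c_[np.atleast_2d(uv),np.ones(len(np.atleast_2d(uv)))]@np.linalg.inv(K).T@E[:3,:3].T
    return E[:3,3]+d*((z-E[2,3])/d[:,2])[:,None]
def place(q,P):
    c,s=np.cos(q[2]),np.sin(q[2]); P=np.asarray(P,float)
    return np.c_[q[0]+c*P[:,0]-s*P[:,1],q[1]+s*P[:,0]+c*P[:,1],P[:,2]]
def fit(obs,q0):  # obs: list of (camera, uv Nx2, P Nx3)
    f=lambda q:np.concatenate([(proj(c,place(q,P))-uv).ravel() for c,uv,P in obs])
    r=least_squares(f,q0,loss="soft_l1"); return r.x,f(r.x).reshape(-1,2)
E
python3 - <<'E'
from h import *
import pickle
s,d=pickle.load(open("d0.pkl","rb"))
sc,si=cam(d["scene"]),cam(d["side"])
A=np.array([[17,332,70,-150,12],[437,416,70,150,12],[471,285,-70,150,12],[188,203,-50,-65,57],[355,232,-50,65,57],[138,290,50,-65,57],[322,318,50,65,57],
[27,122,36,-145,165],[125,133,36,-75,165],[160,83,-36,-75,165],[353,182,36,75,165],[462,192,36,145,165],[478,138,-36,145,165],[377,118,-36,75,165]],float)
B=np.array([[284,322,-70,150,12],[508,585,-70,-150,12],[712,512,70,-150,12],[365,313,-50,65,57],[463,422,-50,-65,57],[325,110,-36,145,165],[372,150,-36,75,165],[472,125,36,75,165],[505,270,-36,-75,165],[560,330,-36,-145,165],[678,295,36,-145,165]],float)
ua=A[:,:2]/4+[190,150]-.4; ub=B[:,:2]/4+[150,140]-.4
o=[(sc,ua,A[:,2:]/1e3),(si,ub,B[:,2:]/1e3)]
q0=[.6,0,0]
for oo in (o,o[:1],o[1:]):
    q,r=fit(oo,q0);print(q,np.degrees(q[2]));
    if len(oo)==2: print(r.T)
sp=lambda l:np.array(l)/4+[190,150]-.4
si_=lambda l:np.array(l)/4+[150,140]-.4
print("tab top scene",back(sc,sp([[712,150],[760,160],[734,158]]),.1))
print("feet scene",back(sc,sp([[672,268],[738,286],[760,236]]),0))
print("hangers, tab tops side",back(si,si_([[66,115],[155,98],[108,203]]),.1))
print("small scene",back(sc,sp([[612,165],[790,258]]),.08))
print("knob tops scene",back(sc,sp([[95,45],[105,30],[420,92],[432,82]]),.209))
print("knob tops side",back(si,si_([[553,207],[628,202],[365,53],[428,45]]),.209))
print("bottle,beaker,box",back(sc,np.array([[541,432],[218,365]])/1.5625,0),back(si,np.array([[455,565]])/1.5625,.03))
E
```

```text
[ 0.5933  0.0195 -0.0338] -1.938073395097466
[[-0.9641  0.2982  0.2567 -1.3348  0.1484 -0.5217 -0.0165 -1.0743 -0.4537
  -0.0182 -0.8673 -0.3355  0.1859 -0.7571 -0.9315 -0.8759  0.6427 -0.9785
  -0.3989 -0.8831 -0.3566  0.6123 -2.6207  0.8157  0.4613]
 [-0.6695  0.0724  0.5223 -0.2826  0.2417 -1.5363  0.4735 -0.513   1.0449
  -0.1233 -1.5009  0.7634 -0.9501 -0.197  -2.0413 -0.3213 -1.9537 -0.2899
   0.188  -1.843  -0.3575 -0.6104 -1.368  -0.2888 -0.6884]]
[ 0.5935  0.0206 -0.0296] -1.6972163512288372
[ 0.5927  0.0167 -0.04  ] -2.2935629893251135
tab top scene [[0.4359 0.327  0.1   ]
 [0.4402 0.3607 0.1   ]
 [0.4425 0.3425 0.1   ]]
feet scene [[0.4508 0.3157 0.    ]
 [0.4603 0.3641 0.    ]
 [0.3909 0.3824 0.    ]]
hangers, tab tops side [[0.454  0.3559 0.1   ]
 [0.5187 0.3493 0.1   ]
 [0.4345 0.2231 0.1   ]]
small scene [[0.4441 0.2586 0.08  ]
 [0.5272 0.3814 0.08  ]]
knob tops scene [[ 0.5906 -0.0862  0.209 ]
 [ 0.5697 -0.0866  0.209 ]
 [ 0.5927  0.1282  0.209 ]
 [ 0.5786  0.1337  0.209 ]]
knob tops side [[ 0.573  -0.0811  0.209 ]
 [ 0.6096 -0.0965  0.209 ]
 [ 0.5774  0.1336  0.209 ]
 [ 0.6165  0.1242  0.209 ]]
bottle,beaker,box [[ 0.7061  0.2914  0.    ]
 [ 0.6904 -0.2805  0.    ]] [[ 0.4288 -0.3201  0.03  ]]
```

Stand fit: (0.593, 0.0195), yaw −1.9°. The hanger's tab is at about (0.446, 0.343) with yaw about −11°, and its measured footprint width of 49 mm matches the 50 mm given. Next I go above it for a wrist view.

servo_tool:
  targets:
    - [[-0.05,-0.025,-0.003],[0,0,0.17]]
    - [[-0.1,-0.05,-0.006],[0,0,0.34]]
    - [[-0.15,-0.075,-0.009],[0,0,0.51]]
    - [[-0.2,-0.1,-0.012],[0,0,0.68]]
    - [[-0.25,-0.125,-0.015],[0,0,0.85]]
    - [[-0.29,-0.145,-0.018],[0,0,1.02]]
    - [[-0.309,-0.154,-0.0185],[0,0,1.19]]
    - [[-0.309,-0.154,-0.0185],[0,0,1.36]]
    - [[-0.309,-0.154,-0.0185],[0,0,1.43]]
    - [[-0.309,-0.154,-0.0185],[0,0,1.43]]
    - [[-0.309,-0.154,-0.0185],[0,0,1.43]]
  gripper: 0.05

```text
time_s: 1.52
position: [0.446, 0.3437, 0.2409]
tcp_rot: [[0.191, 0.982, -0.0], [0.982, -0.191, -0.0], [-0.0, -0.0, -1.0]]
force: [0.2, 0.5, 1.0]
opening: 0.577
```

```bash
python3 - <<'E'
from rig import telemetry, eyes
import cv2, pickle
from h import *
s=telemetry.read_state(); c=eyes.capture("wrist"); pickle.dump((s,c),open("w1.pkl","wb"))
print(s["time_s"],s["position"],s["tcp_rot"],s["joint_positions"],s["force"],s["opening"])
im=cv2.convertScaleAbs(cv2.resize(c["pixels"],(800,600),interpolation=cv2.INTER_CUBIC),alpha=1.3,beta=25)
cv2.imwrite("pics/w1.png",im)
E
```

```text
1.525 [0.446  0.3437 0.2409] [[ 0.1907  0.9817 -0.0004]
 [ 0.9817 -0.1907 -0.0002]
 [-0.0003 -0.0003 -1.    ]] [26.2531 24.2216 89.8781 -0.0016 65.9239 37.2456] [0.2029 0.5135 1.0359] 0.5773868943101167
```

View pics/w1.png

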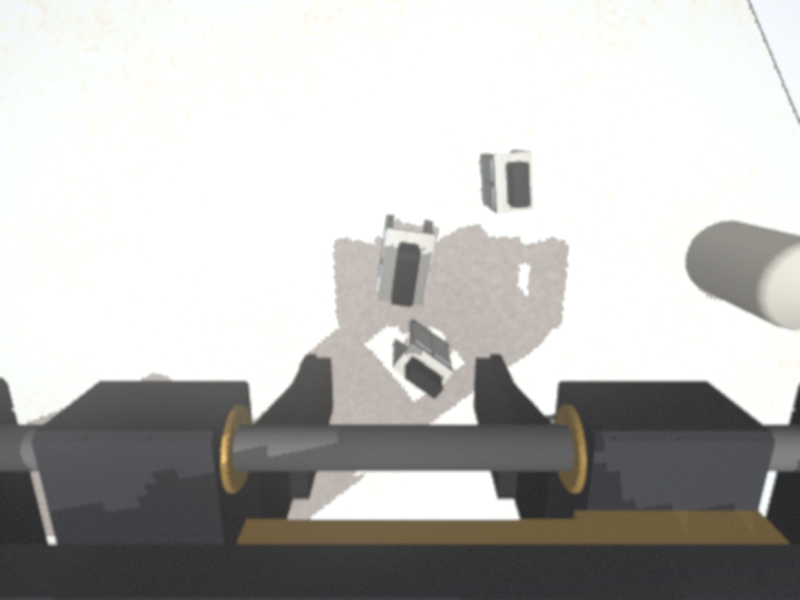

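The wrist view shows the largest hanger at about (406,265), with its tab from (408,245) to (404,305). The small look-alikes are at (424,365) and (508,180). I enlarge the crop to fit the tab precisely.

```bash
python3 - <<'E'
import cv2,pickle
from h import *
s,c=pickle.load(open("w1.pkl","rb")); im=c["pixels"]; ce=cam(c,s)
x0,y0,k=225,125,8
m=(im.max(2)<60).astype(np.uint8); m[:,:235]=0;m[:,290:]=0;m[:150]=0;m[205:]=0
n,l,st,ct=cv2.connectedComponentsWithStats(m); print(st[1:],ct[1:])
# model fit: hanger points
i=1+np.argmax(st[1:,4]); 
def sil(q):
    P=np.array([[a,b,z] for a in(-.007,.007) for b in(-.018,.018) for z in(.07,.1)])
    h=cv2.convexHull(((proj(ce,place(q,P))+.5)*16).astype(np.float32)).round().astype(np.int32)
    t=np.zeros((384*1,512*1),np.uint8); cv2.fillConvexPoly(t,h,255,cv2.LINE_AA,4); return t/255.
tgt=(l==i).astype(float)
from scipy.optimize import minimize
f=lambda q:((cv2.GaussianBlur(sil([q[0]/100,q[1]/100,q[2]/5])-tgt,(0,0),1))**2).sum()
r=minimize(f,[44.6,34.3,-.95],method="Nelder-Mead",options=dict(initial_simplex=[[44.6,34.3,-.95],[45.2,34.3,-.95],[44.6,34.9,-.95],[44.6,34.3,-.5]]))
q=r.x/[100,100,5];print(q,np.degrees(q[2]),r.fun,tgt.sum(),sil(q).sum())
v=cv2.resize(im[y0:y0+80,x0:x0+100],None,fx=k,fy=k,interpolation=cv2.INTER_CUBIC)
def dr(P,col):
    for p in proj(ce,place(q,P)): cv2.circle(v,tuple(int(t) for t in (p-[x0,y0]+.5)*k),3,col,-1)
dr([[a,b,.1] for a in(-.007,.007) for b in(-.018,.018)],(0,0,255))
dr([[a,b,.07] for a in(-.016,.016) for b in(-.025,.025)],(0,255,0))
dr([[a,b,.0] for a in(-.016,.016) for b in(-.025,.025)],(255,0,0))
cv2.imwrite("pics/w1c.png",v[:600])
E
```

```text
[[251 157  17  38 477]] [[259.2683 175.6667]]
[ 0.4468  0.3459 -0.2822] -16.16799018509304 106.67998956546292 477.0 687.1529411764707
```

View pics/w1c.png

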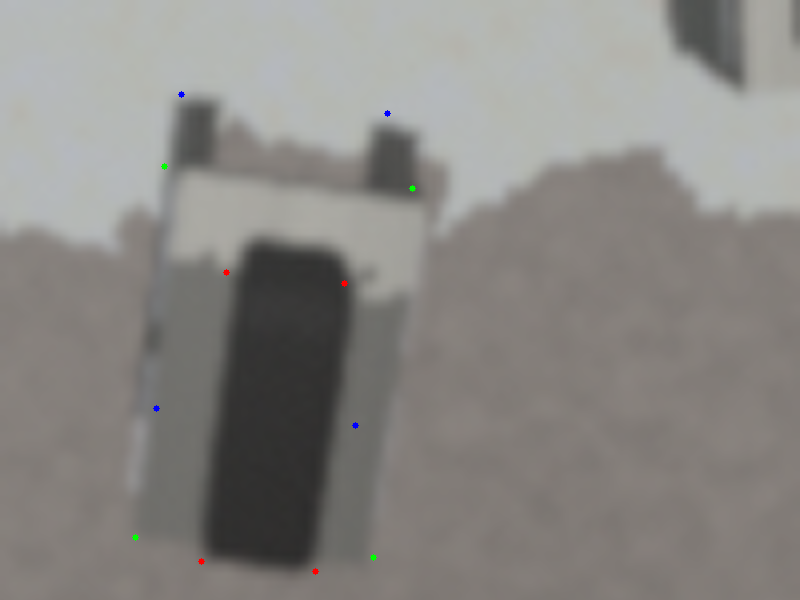

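The overlay fits to within about 1 mm (a white roof with the legs' ends below). I refine to (0.4475, 0.345) with yaw about −17.5°, then descend and grip.

servo_tool:
  targets:
    - [[0.0016,0.0012,0.04],[0,0,0.11]]
    - [[0.0016,0.0012,0.08],[0,0,0.11]]
    - [[0.0016,0.0012,0.12],[0,0,0.11]]
    - [[0.0016,0.0012,0.15],[0,0,0.11]]
    - [[0.0016,0.0012,0.167],[0,0,0.11]]
    - [[0.0016,0.0012,0.167],[0,0,0.11]]
    - [[0.0016,0.0012,0.167],[0,0,0.11]]
  gripper: 0.05

```text
time_s: 2.45
position: [0.4486, 0.3456, 0.0751]
tcp_rot: [[0.298, 0.955, 0.002], [0.955, -0.298, 0.001], [0.002, 0.002, -1.0]]
force: [0.7, -0.2, -0.4]
opening: 0.575
```

servo_tool:
  targets:
    - [[0,0,0],[0,0,0]]
    - [[0,0,0],[0,0,0]]
    - [[0,0,0],[0,0,0]]
    - [[0,0,0],[0,0,0]]
    - [[0,0,0],[0,0,0]]
    - [[0,0,0],[0,0,0]]
  gripper: 0

```text
time_s: 3.2
position: [0.4477, 0.3451, 0.0742]
tcp_rot: [[0.298, 0.954, 0.0], [0.954, -0.298, 0.0], [0.0, 0.0, -1.0]]
force: [-0.1, -1.0, 1.1]
opening: 0.156
```

servo_tool:
  targets:
    - [[0,0,-0.02],[0,0,0]]
    - [[0,0,-0.05],[0,0,0]]
    - [[0,0,-0.09],[0,0,0]]
    - [[0,0,-0.13],[0,0,0]]
    - [[0,0,-0.17],[0,0,0]]
    - [[0,0,-0.21],[0,0,0]]
    - [[0,0,-0.24],[0,0,0]]
    - [[0,0,-0.25],[0,0,0]]
    - [[0,0,-0.25],[0,0,0]]

```text
time_s: 4.32
position: [0.4474, 0.3449, 0.3236]
tcp_rot: [[0.298, 0.954, -0.0], [0.954, -0.298, -0.0], [-0.0, -0.0, -1.0]]
force: [-0.3, -0.8, -1.7]
opening: 0.158
```

servo_tool:
  targets:
    - [[-0.015,0.013,0],[0,0,-0.02]]
    - [[-0.045,0.04,0],[0,0,-0.05]]
    - [[-0.085,0.075,0],[0,0,-0.09]]
    - [[-0.125,0.11,0],[0,0,-0.13]]
    - [[-0.165,0.146,0],[0,0,-0.17]]
    - [[-0.205,0.181,0],[0,0,-0.21]]
    - [[-0.24,0.212,0],[0,0,-0.24]]
    - [[-0.258,0.228,0],[0,0,-0.26]]
    - [[-0.267,0.236,0],[0,0,-0.27]]
    - [[-0.267,0.236,0],[0,0,-0.27]]
    - [[-0.267,0.236,0],[0,0,-0.27]]

```text
time_s: 5.7
position: [0.5925, 0.021, 0.3235]
tcp_rot: [[0.032, 0.999, -0.002], [0.999, -0.032, 0.001], [0.001, -0.002, -1.0]]
force: [-0.3, -0.6, -1.2]
opening: 0.157
```

```bash
python3 - <<'E'
from rig import telemetry, eyes
import cv2, pickle
from h import *
s=telemetry.read_state(); c=eyes.capture("wrist"); c2=eyes.capture("side"); c3=eyes.capture("scene");pickle.dump((s,c,c2,c3),open("w2.pkl","wb"))
print(s["time_s"],s["position"],s["tcp_rot"],s["joint_positions"],s["force"],s["opening"])
ce=cam(c,s)
im=cv2.convertScaleAbs(cv2.resize(c["pixels"],(800,600),interpolation=cv2.INTER_CUBIC),alpha=1.3,beta=15)
q=[.593,.0195,-.0335]
P=[[0,-.1,.127],[0,-.06,.127],[0,.06,.127],[0,.1,.127]]+[[a,b,.165] for a in(-.036,.036) for b in (-.145,-.075,.075,.145)]+[[0,.11,.209],[0,-.11,.209]]
for p in proj(ce,place(q,P)): cv2.circle(im,tuple(int(t) for t in p*1.5625),2,(0,0,255),-1)
cv2.imwrite("pics/w2.png",im)
E
```

```text
5.7 [0.5925 0.021  0.3235] [[ 0.032   0.9995 -0.0016]
 [ 0.9995 -0.032   0.0008]
 [ 0.0007 -0.0016 -1.    ]] [-8.7722 22.156  79.3296  0.0314 78.6091 -6.9442] [-0.3469 -0.6314 -1.2158] 0.15716894276441526
```

View pics/w2.png

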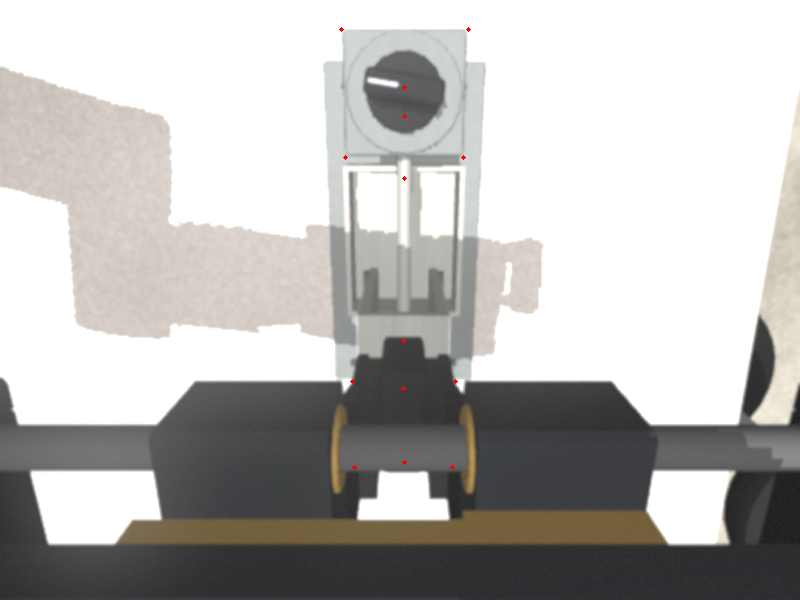

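The bar's projected axis (column 404) coincides with the bar seen in the picture (column 404, rows 160–310). The hanger legs at columns 370 and 437 straddle it, and the left grip is at about −13° (joint about 0.2). I lower slowly.

servo_tool:
  targets:
    - [[-0.001,0,0.02],[0,0,0]]
    - [[-0.001,0,0.05],[0,0,0]]
    - [[-0.001,0,0.08],[0,0,0]]
    - [[-0.001,0,0.11],[0,0,0]]
    - [[-0.001,0,0.135],[0,0,0]]
    - [[-0.001,0,0.155],[0,0,0]]
    - [[-0.001,0,0.168],[0,0,0]]
    - [[-0.001,0,0.174],[0,0,0]]
    - [[-0.001,0,0.177],[0,0,0]]
    - [[-0.001,0,0.178],[0,0,0]]
    - [[-0.001,0,0.178],[0,0,0]]

```text
time_s: 7.22
position: [0.5936, 0.0188, 0.1466]
tcp_rot: [[0.033, 0.999, 0.001], [0.999, -0.033, -0.0], [-0.0, 0.001, -1.0]]
force: [-0.6, 0.0, -1.6]
opening: 0.16
```

servo_tool:
  targets:
    - [[0,0,0.0005],[0,0,0]]
    - [[0,0,0.001],[0,0,0]]
    - [[0,0,0.0015],[0,0,0]]
    - [[0,0,0.002],[0,0,0]]
    - [[0,0,0.002],[0,0,0]]

```text
time_s: 7.85
position: [0.5932, 0.0188, 0.1439]
tcp_rot: [[0.033, 0.999, -0.0], [0.999, -0.033, 0.0], [0.0, -0.0, -1.0]]
force: [0.4, -0.1, -1.7]
opening: 0.157
```

servo_tool:
  targets:
    - [[0,0,0.0005],[0,0,0]]
    - [[0,0,0.001],[0,0,0]]
    - [[0,0,0.001],[0,0,0]]

```text
time_s: 8.22
position: [0.5932, 0.0188, 0.143]
tcp_rot: [[0.033, 0.999, -0.0], [0.999, -0.033, -0.0], [-0.0, -0.0, -1.0]]
force: [-0.3, -0.0, -1.3]
opening: 0.157
```

servo_tool:
  targets:
    - [[0,0,0.0005],[0,0,0]]
    - [[0,0,0.001],[0,0,0]]
    - [[0,0,0.001],[0,0,0]]

```text
time_s: 8.6
position: [0.5932, 0.0189, 0.142]
tcp_rot: [[0.033, 0.999, -0.0], [0.999, -0.033, 0.0], [0.0, -0.0, -1.0]]
force: [0.5, 0.7, -1.8]
opening: 0.158
```

servo_tool:
  targets:
    - [[0,0,0.0005],[0,0,0]]
    - [[0,0,0.001],[0,0,0]]
    - [[0,0,0.001],[0,0,0]]

```text
time_s: 8.98
position: [0.5933, 0.0188, 0.1413]
tcp_rot: [[0.033, 0.999, 0.0], [0.999, -0.033, -0.0], [-0.0, 0.0, -1.0]]
force: [-0.4, -0.9, 0.6]
opening: 0.156
```

servo_tool:
  targets:
    - [[0,0,0.0005],[0,0,0]]
    - [[0,0,0.0005],[0,0,0]]

```text
time_s: 9.22
position: [0.5934, 0.0189, 0.1413]
tcp_rot: [[0.033, 0.999, 0.001], [0.999, -0.033, -0.0], [-0.0, 0.001, -1.0]]
force: [-1.3, -0.2, 5.1]
opening: 0.157
```

The force has gone from −1.7 to +5 N, so the roof is on the bar. I ease off, open and rise.

servo_tool:
  targets:
    - [[0,0,-0.0005],[0,0,0]]
    - [[0,0,-0.0005],[0,0,0]]

```text
time_s: 9.48
position: [0.5933, 0.0188, 0.1413]
tcp_rot: [[0.033, 0.999, 0.0], [0.999, -0.033, -0.0], [-0.0, 0.0, -1.0]]
force: [-1.6, -0.2, 4.5]
opening: 0.158
```

servo_tool:
  targets:
    - [[0,0,0],[0,0,0]]
    - [[0,0,0],[0,0,0]]
    - [[0,0,0],[0,0,0]]
    - [[0,0,0],[0,0,0]]
    - [[0,0,-0.02],[0,0,0]]
    - [[0,0,-0.05],[0,0,0]]
    - [[0,0,-0.08],[0,0,0]]
    - [[0,0,-0.11],[0,0,0]]
    - [[0,0,-0.14],[0,0,0]]
    - [[0,0,-0.16],[0,0,0]]
    - [[0,0,-0.16],[0,0,0]]
  gripper: 0.04

```text
time_s: 10.85
position: [0.5943, 0.0187, 0.3028]
tcp_rot: [[0.033, 0.999, 0.004], [0.999, -0.033, -0.001], [-0.0, 0.004, -1.0]]
force: [-1.8, -0.0, -0.8]
opening: 0.464
```

```bash
python3 - <<'E'
from rig import telemetry, eyes
import cv2, pickle
from h import *
s=telemetry.read_state(); d={n:eyes.capture(n) for n in("wrist","side","scene")};pickle.dump((s,d),open("w3.pkl","wb"))
print(s["time_s"],s["position"],s["tcp_rot"],s["joint_positions"],s["force"],s["opening"])
a=d["side"]["pixels"][130:270,210:350]; b=d["scene"]["pixels"][150:250,180:320]
A=cv2.resize(a,(420,420),interpolation=cv2.INTER_CUBIC);B=cv2.resize(b,(380,271),interpolation=cv2.INTER_CUBIC)
im=np.zeros((420,800,3),np.uint8);im[:,:420]=A;im[:271,420:]=B
cv2.imwrite("pics/w3.png",cv2.convertScaleAbs(im,alpha=1.3,beta=15))
E
```

```text
10.85 [0.5943 0.0187 0.3028] [[ 0.033   0.9994  0.0042]
 [ 0.9995 -0.033  -0.0006]
 [-0.0005  0.0042 -1.    ]] [-8.9571 23.1358 81.0596  0.0021 75.5599 -7.0676] [-1.7959 -0.0174 -0.8252] 0.4638471281516797
```

View pics/w3.png

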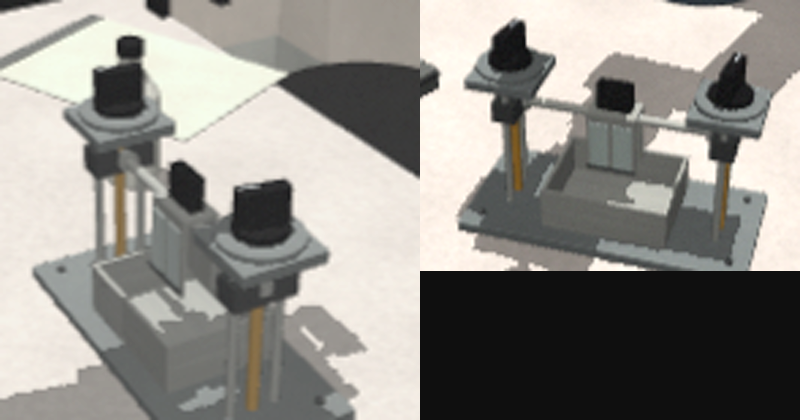

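The hanger hangs on the bar's middle, upright, legs either side (side (180,240), scene (612,140)). Next I go above the right knob with the jaws across its grip (grip about −23°).

servo_tool:
  targets:
    - [[-0.02,0,0],[0,0,-0.15]]
    - [[-0.04,0,0],[0,0,-0.3]]
    - [[-0.06,-0.001,0],[0,0,-0.45]]
    - [[-0.08,-0.001,0],[0,0,-0.6]]
    - [[-0.1,-0.001,0],[0,0,-0.75]]
    - [[-0.109,-0.0014,0],[0,0,-0.9]]
    - [[-0.109,-0.0014,0],[0,0,-1.05]]
    - [[-0.109,-0.0014,0],[0,0,-1.2]]
    - [[-0.109,-0.0014,0],[0,0,-1.2]]
    - [[-0.109,-0.0014,0],[0,0,-1.2]]
  gripper: 0.045

```text
time_s: 12.25
position: [0.5879, -0.0899, 0.3002]
tcp_rot: [[-0.919, 0.395, -0.002], [0.395, 0.919, 0.001], [0.002, -0.0, -1.0]]
force: [-0.0, 0.1, -0.0]
opening: 0.52
```

```bash
python3 - <<'E'
from rig import telemetry, eyes
import cv2, pickle
from h import *
s=telemetry.read_state(); c=eyes.capture("wrist")
print(s["time_s"],s["position"],s["tcp_rot"],s["joint_positions"],s["force"],s["opening"])
ce=cam(c,s); q=[.593,.0195,-.0335]
x0,y0,k=180,150,5
im=cv2.convertScaleAbs(cv2.resize(c["pixels"][y0:y0+115,x0:x0+160],None,fx=k,fy=k,interpolation=cv2.INTER_CUBIC),alpha=2,beta=30)
o=place(q,[[0,-.11,0]])[0]
for g,col in((-23,(0,0,255)),(-18,(0,255,0))):
    g=np.radians(g)
    P=[[o[0]+a*np.cos(g)-b*np.sin(g),o[1]+a*np.sin(g)+b*np.cos(g),.209] for a in(-.021,.021) for b in(-.007,.007)]
    for p in proj(ce,P): cv2.circle(im,tuple(int(t) for t in (p-[x0,y0]+.5)*k),3,col,-1)
cv2.imwrite("pics/w4.png",im)
E
```

```text
12.25 [ 0.5879 -0.0899  0.3002] [[-0.9188  0.3948 -0.0015]
 [ 0.3948  0.9188  0.0005]
 [ 0.0016 -0.0001 -1.    ]] [-19.4503  23.4346  80.9871   0.0001  75.6722 -86.1945] [-0.0424  0.1064 -0.0004] 0.5196336893787047
```

View pics/w4.png

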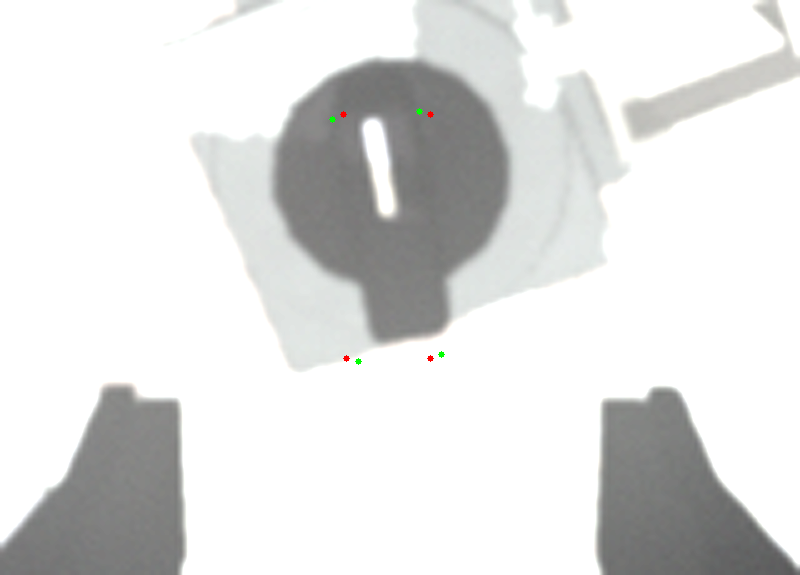

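The grip is turned about 10° from my guess: pointer line (372,122)–(388,212), end face about (411,333). So the right grip is near −13° (joint about 0.2). I check the centre numerically.

```bash
python3 - <<'E'
from h import *
import pickle
_,d=pickle.load(open("w3.pkl","rb")); c=d["wrist"]
R=np.array([[-.9188,.3948,-.0015],[.3948,.9188,.0005],[.0016,-.0001,-1]])
ce=cam(c,dict(position=np.array([.5879,-.0899,.3002]),tcp_rot=R))
u=lambda x:np.array(x)/5+[180,150]-.5
b=back(ce,u([[372,122],[388,212],[411,333],[372,338],[450,328]]),.209);print(b)
v=b[1]-b[0];print(np.degrees(np.arctan2(v[1],v[0])), np.degrees(np.arctan2(*(b[2]-b[0])[[1,0]])))
v=b[4]-b[3];print("end edge -90:",np.degrees(np.arctan2(v[1],v[0]))-90, np.linalg.norm(v))
print("disc",back(ce,u([[391,171]]),.179))
for z in(.199,.209):
  b=back(ce,u([[411,333]]),z)[0]; g=np.radians(-13.5); print("centre from end",b-.021*np.array([np.cos(g),np.sin(g),0]))
E
```

```text
[[ 0.5695 -0.0857  0.209 ]
 [ 0.5844 -0.0893  0.209 ]
 [ 0.6053 -0.0941  0.209 ]
 [ 0.6036 -0.1005  0.209 ]
 [ 0.6071 -0.0878  0.209 ]]
-13.67849046577674 -13.296947842685723
end edge -90: -15.489495721472622 0.013131428292465273
disc [[ 0.586  -0.0894  0.179 ]]
centre from end [ 0.5886 -0.0907  0.199 ]
centre from end [ 0.5849 -0.0892  0.209 ]
```

The right grip is at −13.5°, within about 2 mm of the stand fit in position. I align, descend and grip, then turn the right knob +0.7 rad.

servo_tool:
  targets:
    - [[0,0,0.03],[0,0,-0.17]]
    - [[0,0,0.06],[0,0,-0.17]]
    - [[0,0,0.09],[0,0,-0.17]]
    - [[0,0,0.107],[0,0,-0.17]]
    - [[0,0,0.115],[0,0,-0.17]]
    - [[0,0,0.115],[0,0,-0.17]]

```text
time_s: 13.05
position: [0.5885, -0.0901, 0.1861]
tcp_rot: [[-0.973, 0.232, 0.0], [0.232, 0.973, -0.0], [-0.0, -0.0, -1.0]]
force: [-0.1, 0.0, -0.0]
opening: 0.513
```

servo_tool:
  targets:
    - [[0,0,0],[0,0,0]]
    - [[0,0,0],[0,0,0]]
    - [[0,0,0],[0,0,0]]
    - [[0,0,0],[0,0,0]]
    - [[0,0,0],[0,0,0]]
  gripper: 0

```text
time_s: 13.68
position: [0.5884, -0.0901, 0.1864]
tcp_rot: [[-0.973, 0.232, 0.0], [0.232, 0.973, -0.0], [-0.0, 0.0, -1.0]]
force: [-0.4, -0.1, 2.4]
opening: 0.157
```

servo_tool:
  targets:
    - [[0,0,0],[0,0,0.07]]
    - [[0,0,0],[0,0,0.16]]
    - [[0,0,0],[0,0,0.26]]
    - [[0,0,0],[0,0,0.36]]
    - [[0,0,0],[0,0,0.46]]
    - [[0,0,0],[0,0,0.56]]
    - [[0,0,0],[0,0,0.65]]
    - [[0,0,0],[0,0,0.7]]
    - [[0,0,0],[0,0,0.7]]
    - [[0,0,0],[0,0,0.7]]

```text
time_s: 14.92
position: [0.5886, -0.0898, 0.1864]
tcp_rot: [[-0.595, 0.804, 0.001], [0.804, 0.595, 0.0], [-0.0, 0.001, -1.0]]
force: [1.9, 1.0, 2.6]
opening: 0.157
```

servo_tool:
  targets:
    - [[0,0,0],[0,0,0]]
    - [[0,0,0],[0,0,0]]
    - [[0,0,0],[0,0,0]]
    - [[0,0,-0.03],[0,0,0]]
    - [[0,0,-0.06],[0,0,0]]
    - [[0.02,0.016,-0.065],[0,0,-0.05]]
    - [[0.06,0.048,-0.065],[0,0,-0.2]]
    - [[0.1,0.08,-0.065],[0,0,-0.35]]
    - [[0.14,0.112,-0.065],[0,0,-0.5]]
    - [[0.165,0.132,-0.065],[0,0,-0.65]]
    - [[0.1715,0.137,-0.065],[0,0,-0.71]]
    - [[0.1715,0.137,-0.065],[0,0,-0.71]]
  gripper: 0.045

```text
time_s: 16.42
position: [0.5961, 0.13, 0.2508]
tcp_rot: [[-0.975, 0.221, -0.0], [0.221, 0.975, -0.0], [0.0, -0.0, -1.0]]
force: [0.0, -0.8, 0.7]
opening: 0.518
```

servo_tool:
  targets:
    - [[0,0,0],[0,0,0]]

```text
time_s: 16.55
position: [0.5963, 0.1287, 0.2509]
tcp_rot: [[-0.975, 0.223, -0.0], [0.223, 0.975, -0.0], [0.0, -0.0, -1.0]]
force: [0.4, -0.2, 0.3]
opening: 0.516
```

servo_tool:
  targets:
    - [[0,0,0.03],[0,0,0]]
    - [[0,0,0.055],[0,0,0]]
    - [[0,0,0.065],[0,0,0]]
    - [[0,0,0.065],[0,0,0]]

```text
time_s: 17.05
position: [0.5963, 0.1287, 0.1856]
tcp_rot: [[-0.975, 0.223, -0.001], [0.223, 0.975, -0.0], [0.001, -0.0, -1.0]]
force: [1.1, -0.0, 1.2]
opening: 0.518
```

servo_tool:
  targets:
    - [[0,0,0],[0,0,0]]
    - [[0,0,0],[0,0,0]]
    - [[0,0,0],[0,0,0]]
    - [[0,0,0],[0,0,0]]
    - [[0,0,0],[0,0,0]]
  gripper: 0

```text
time_s: 17.68
position: [0.5966, 0.1297, 0.1865]
tcp_rot: [[-0.975, 0.222, 0.001], [0.222, 0.975, 0.001], [-0.001, 0.001, -1.0]]
force: [0.0, 1.2, 1.5]
opening: 0.157
```

servo_tool:
  targets:
    - [[0,0,0],[0,0,0.07]]
    - [[0,0,0],[0,0,0.18]]
    - [[0,0,0],[0,0,0.31]]
    - [[0,0,0],[0,0,0.45]]
    - [[0,0,0],[0,0,0.59]]
    - [[0,0,0],[0,0,0.73]]
    - [[0,0,0],[0,0,0.87]]
    - [[0,0,0],[0,0,1.01]]
    - [[0,0,0],[0,0,1.15]]
    - [[0,0,0],[0,0,1.29]]
    - [[0,0,0],[0,0,1.4]]
    - [[0,0,0],[0,0,1.4]]

```text
time_s: 19.18
position: [0.5964, 0.1295, 0.1865]
tcp_rot: [[0.052, 0.999, 0.0], [0.999, -0.052, 0.0], [0.0, 0.0, -1.0]]
force: [-1.5, 1.0, 3.1]
opening: 0.158
```

servo_tool:
  targets:
    - [[0,0,0],[0,0,0]]

```text
time_s: 19.3
position: [0.5964, 0.1295, 0.1865]
tcp_rot: [[0.052, 0.999, 0.0], [0.999, -0.052, 0.0], [0.0, 0.0, -1.0]]
force: [-1.8, 0.3, 3.4]
opening: 0.157
```

servo_tool:
  targets:
    - [[0,0,0],[0,0,0]]
    - [[0,0,0],[0,0,0]]
    - [[0,0,0],[0,0,0]]
    - [[0,0,-0.03],[0,0,0]]
    - [[0,0,-0.06],[0,0,0]]
    - [[-0.025,0,-0.065],[0,0,-0.05]]
    - [[-0.075,0.001,-0.065],[0,0,-0.2]]
    - [[-0.125,0.002,-0.065],[0,0,-0.35]]
    - [[-0.175,0.003,-0.065],[0,0,-0.5]]
    - [[-0.21,0.0037,-0.065],[0,0,-0.65]]
    - [[-0.2197,0.0037,-0.065],[0,0,-0.69]]
    - [[-0.2197,0.0037,-0.065],[0,0,-0.69]]
  gripper: 0.045

```text
time_s: 20.8
position: [0.5883, -0.0913, 0.2508]
tcp_rot: [[-0.593, 0.805, -0.0], [0.805, 0.593, 0.0], [0.0, -0.0, -1.0]]
force: [-0.1, 0.2, 0.3]
opening: 0.519
```

servo_tool:
  targets:
    - [[0,0,0],[0,0,0]]

```text
time_s: 20.92
position: [0.5883, -0.0897, 0.2509]
tcp_rot: [[-0.595, 0.804, -0.0], [0.804, 0.595, 0.0], [0.001, -0.0, -1.0]]
force: [-0.7, -0.4, 0.2]
opening: 0.519
```

servo_tool:
  targets:
    - [[0,0,0.03],[0,0,0]]
    - [[0,0,0.055],[0,0,0]]
    - [[0,0,0.065],[0,0,0]]
    - [[0,0,0.065],[0,0,0]]

```text
time_s: 21.42
position: [0.5883, -0.0896, 0.1856]
tcp_rot: [[-0.595, 0.803, -0.001], [0.803, 0.595, 0.0], [0.001, -0.001, -1.0]]
force: [-0.7, 0.2, -0.2]
opening: 0.519
```

servo_tool:
  targets:
    - [[0,0,0],[0,0,0]]
    - [[0,0,0],[0,0,0]]
    - [[0,0,0],[0,0,0]]
    - [[0,0,0],[0,0,0]]
    - [[0,0,0],[0,0,0]]
  gripper: 0

```text
time_s: 22.05
position: [0.5889, -0.0902, 0.1865]
tcp_rot: [[-0.595, 0.804, 0.001], [0.804, 0.595, 0.0], [-0.001, 0.001, -1.0]]
force: [0.7, 1.3, 2.0]
opening: 0.16
```

Next the right knob, +1.4 (to about 2.3), with a look at the hanger afterwards.

servo_tool:
  targets:
    - [[0,0,0],[0,0,0.07]]
    - [[0,0,0],[0,0,0.18]]
    - [[0,0,0],[0,0,0.31]]
    - [[0,0,0],[0,0,0.45]]
    - [[0,0,0],[0,0,0.59]]
    - [[0,0,0],[0,0,0.73]]
    - [[0,0,0],[0,0,0.87]]
    - [[0,0,0],[0,0,1.01]]
    - [[0,0,0],[0,0,1.15]]
    - [[0,0,0],[0,0,1.29]]
    - [[0,0,0],[0,0,1.4]]
    - [[0,0,0],[0,0,1.4]]

```text
time_s: 23.55
position: [0.5889, -0.0902, 0.1864]
tcp_rot: [[0.69, 0.723, 0.001], [0.723, -0.69, 0.0], [0.001, 0.001, -1.0]]
force: [1.5, 0.5, 2.4]
opening: 0.154
```

servo_tool:
  targets:
    - [[0,0,0],[0,0,0]]

```text
time_s: 23.68
position: [0.5889, -0.0902, 0.1864]
tcp_rot: [[0.69, 0.724, 0.001], [0.724, -0.69, 0.0], [0.001, 0.001, -1.0]]
force: [0.3, 1.5, 3.0]
opening: 0.159
```

```bash
python3 - <<'E'
from rig import telemetry, eyes
import cv2
from h import *
s=telemetry.read_state(); d={n:eyes.capture(n) for n in("side","scene")}
print(s["time_s"],s["joint_positions"],s["moment"],s["force"])
A=cv2.resize(d["side"]["pixels"][130:270,210:350],(420,420),interpolation=cv2.INTER_CUBIC);B=cv2.resize(d["scene"]["pixels"][150:250,180:320],(380,271),interpolation=cv2.INTER_CUBIC)
im=np.zeros((420,800,3),np.uint8);im[:,:420]=A;im[:271,420:]=B
cv2.imwrite("pics/w5.png",cv2.convertScaleAbs(im,alpha=1.3,beta=15))
E
```

```text
23.675 [-19.4634  30.3943  88.5648   0.0359  60.9819  24.1737] [ 0.1836  0.022  -0.1606] [0.3062 1.508  2.986 ]
```

View pics/w5.png

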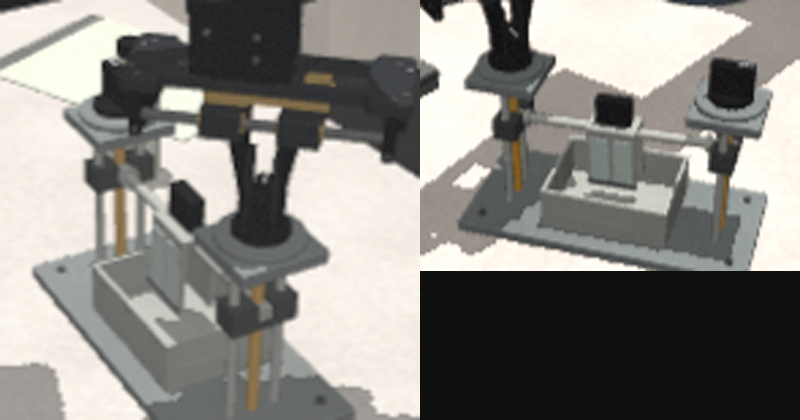

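The bar is lower at both ends, and the hanger is upright in the middle with its legs in the trough (scene (612,140), side (180,240)). The right knob is at about 2.30 and the left at about 1.59. Now the left to its stop.

servo_tool:
  targets:
    - [[0,0,0],[0,0,0]]
    - [[0,0,0],[0,0,0]]
    - [[0,0,0],[0,0,0]]
    - [[0,0,-0.03],[0,0,0]]
    - [[0,0,-0.06],[0,0,0]]
    - [[0.02,-0.018,-0.065],[0,0,-0.05]]
    - [[0.06,-0.053,-0.065],[0,0,-0.2]]
    - [[0.1,-0.089,-0.065],[0,0,-0.35]]
    - [[0.14,-0.124,-0.065],[0,0,-0.5]]
    - [[0.16,-0.142,-0.065],[0,0,-0.65]]
    - [[0.1643,-0.1461,-0.065],[0,0,-0.71]]
    - [[0.1643,-0.1461,-0.065],[0,0,-0.71]]
  gripper: 0.045

```text
time_s: 25.28
position: [0.5961, 0.1301, 0.2507]
tcp_rot: [[0.052, 0.999, -0.001], [0.999, -0.052, -0.0], [-0.0, -0.001, -1.0]]
force: [1.0, 1.0, 0.7]
opening: 0.52
```

servo_tool:
  targets:
    - [[0,0,0],[0,0,0]]

```text
time_s: 25.4
position: [0.5963, 0.1289, 0.2509]
tcp_rot: [[0.054, 0.999, -0.0], [0.999, -0.054, -0.0], [-0.0, -0.0, -1.0]]
force: [-0.3, -0.5, 0.3]
opening: 0.517
```

servo_tool:
  targets:
    - [[0,0,0.03],[0,0,0]]
    - [[0,0,0.055],[0,0,0]]
    - [[0,0,0.065],[0,0,0]]
    - [[0,0,0.065],[0,0,0]]

```text
time_s: 25.9
position: [0.5962, 0.1289, 0.1856]
tcp_rot: [[0.054, 0.999, -0.001], [0.999, -0.054, -0.0], [-0.0, -0.001, -1.0]]
force: [-0.9, 0.7, 1.3]
opening: 0.514
```

servo_tool:
  targets:
    - [[0,0,0],[0,0,0]]
    - [[0,0,0],[0,0,0]]
    - [[0,0,0],[0,0,0]]
    - [[0,0,0],[0,0,0]]
    - [[0,0,0],[0,0,0]]
  gripper: 0

```text
time_s: 26.52
position: [0.5965, 0.1295, 0.1865]
tcp_rot: [[0.053, 0.999, 0.0], [0.999, -0.053, -0.0], [-0.0, 0.0, -1.0]]
force: [-1.6, 0.9, 2.5]
opening: 0.159
```

servo_tool:
  targets:
    - [[0,0,0],[0,0,0.07]]
    - [[0,0,0],[0,0,0.18]]
    - [[0,0,0],[0,0,0.31]]
    - [[0,0,0],[0,0,0.45]]
    - [[0,0,0],[0,0,0.59]]
    - [[0,0,0],[0,0,0.73]]
    - [[0,0,0],[0,0,0.87]]
    - [[0,0,0],[0,0,1.0]]
    - [[0,0,0],[0,0,1.1]]
    - [[0,0,0],[0,0,1.17]]
    - [[0,0,0],[0,0,1.2]]
    - [[0,0,0],[0,0,1.2]]

```text
time_s: 28.02
position: [0.5963, 0.1296, 0.1864]
tcp_rot: [[0.95, 0.313, -0.0], [0.313, -0.95, 0.0], [0.0, -0.0, -1.0]]
force: [-2.2, 0.9, 4.9]
opening: 0.163
```

```bash
python3 -c "
from rig import telemetry as t
s=t.read_state();print(s['time_s'],s['position'],s['tcp_rot'],s['joint_positions'],s['moment'],s['force'])"
```

```text
28.025 [0.59626233 0.12960927 0.18643781] [[ 9.49760007e-01  3.12979112e-01 -6.39121369e-05]
 [ 3.12979118e-01 -9.49759975e-01  2.48936289e-04]
 [ 1.72106692e-05 -2.56432896e-04 -9.99999967e-01]] [1.77513989e+00 3.14670342e+01 8.63749781e+01 1.62503197e-02
 6.21612070e+01 7.35286927e+01] [0.02535186 0.42896059 0.01987805] [-2.18275663  0.93637057  4.94042945]
```

servo_tool:
  targets:
    - [[0,0,0],[0,0,0.02]]
    - [[0,0,0],[0,0,0.04]]
    - [[0,0,0],[0,0,0.04]]

```text
time_s: 28.4
position: [0.5962, 0.1296, 0.1864]
tcp_rot: [[0.961, 0.276, -0.0], [0.276, -0.961, -0.0], [-0.0, 0.0, -1.0]]
force: [-2.6, 1.2, 5.6]
opening: 0.16
```

```bash
python3 -c "
from rig import telemetry as t
s=t.read_state();print(s['time_s'],s['position'],s['tcp_rot'],s['moment'],s['force'])"
```

```text
28.4 [0.59623391 0.12960012 0.18640314] [[ 9.61210683e-01  2.75815184e-01 -8.84963543e-05]
 [ 2.75815164e-01 -9.61210673e-01 -1.92474478e-04]
 [-1.38151024e-04  1.60599888e-04 -9.99999978e-01]] [0.07995442 0.49106709 0.54253782] [-2.61282463  1.20339705  5.59668333]
```

The moment jumped from 0.02 to 0.54 N m, so the left knob is at its stop. Now the right knob: the last 0.5 rad.

servo_tool:
  targets:
    - [[0,0,0],[0,0,-0.03]]
    - [[0,0,0],[0,0,-0.03]]
    - [[0,0,0],[0,0,-0.03]]
    - [[0,0,-0.03],[0,0,-0.03]]
    - [[0,0,-0.06],[0,0,-0.03]]
    - [[-0.008,0.025,-0.065],[0,0,-0.08]]
    - [[-0.023,0.07,-0.065],[0,0,-0.2]]
    - [[-0.038,0.117,-0.065],[0,0,-0.32]]
    - [[-0.053,0.163,-0.065],[0,0,-0.44]]
    - [[-0.065,0.2,-0.065],[0,0,-0.53]]
    - [[-0.0677,0.2092,-0.065],[0,0,-0.53]]
    - [[-0.0677,0.2092,-0.065],[0,0,-0.53]]
  gripper: 0.045

```text
time_s: 29.9
position: [0.5886, -0.0904, 0.2508]
tcp_rot: [[0.693, 0.721, -0.0], [0.721, -0.693, 0.001], [0.0, -0.001, -1.0]]
force: [-0.8, 0.4, -0.8]
opening: 0.518
```

servo_tool:
  targets:
    - [[0,0,0],[0,0,0]]

```text
time_s: 30.02
position: [0.5886, -0.0889, 0.251]
tcp_rot: [[0.691, 0.723, -0.0], [0.723, -0.691, 0.001], [0.0, -0.001, -1.0]]
force: [0.2, -0.4, -0.5]
opening: 0.518
```

servo_tool:
  targets:
    - [[0,0,0.03],[0,0,0]]
    - [[0,0,0.055],[0,0,0]]
    - [[0,0,0.065],[0,0,0]]
    - [[0,0,0.065],[0,0,0]]

```text
time_s: 30.52
position: [0.5885, -0.0893, 0.1857]
tcp_rot: [[0.69, 0.724, -0.001], [0.724, -0.69, 0.001], [-0.0, -0.001, -1.0]]
force: [0.4, 0.5, -0.2]
opening: 0.518
```

servo_tool:
  targets:
    - [[0,0,0],[0,0,0]]
    - [[0,0,0],[0,0,0]]
    - [[0,0,0],[0,0,0]]
    - [[0,0,0],[0,0,0]]
    - [[0,0,0],[0,0,0]]
  gripper: 0

```text
time_s: 31.15
position: [0.5887, -0.0904, 0.1864]
tcp_rot: [[0.691, 0.723, 0.0], [0.723, -0.691, -0.0], [0.0, 0.0, -1.0]]
force: [-0.5, 0.5, 1.6]
opening: 0.16
```

servo_tool:
  targets:
    - [[0,0,0],[0,0,0.07]]
    - [[0,0,0],[0,0,0.18]]
    - [[0,0,0],[0,0,0.3]]
    - [[0,0,0],[0,0,0.4]]
    - [[0,0,0],[0,0,0.46]]
    - [[0,0,0],[0,0,0.5]]
    - [[0,0,0],[0,0,0.5]]

```text
time_s: 32.02
position: [0.5887, -0.0903, 0.1864]
tcp_rot: [[0.953, 0.303, 0.0], [0.303, -0.953, 0.0], [0.0, 0.0, -1.0]]
force: [-1.1, 0.5, 2.4]
opening: 0.154
```

```bash
python3 -c "
from rig import telemetry as t
s=t.read_state();print(s['time_s'],s['position'],s['tcp_rot'],s['joint_positions'],s['moment'],s['force'])"
```

```text
32.025 [ 0.58867473 -0.09028595  0.18642412] [[ 9.52864875e-01  3.03394964e-01  1.62644365e-04]
 [ 3.03394967e-01 -9.52864887e-01  4.37350530e-06]
 [ 1.56305004e-04  4.51781221e-05 -9.99999987e-01]] [-1.94629279e+01  3.04020890e+01  8.85514648e+01  3.81886246e-03
  6.10377434e+01  5.28735958e+01] [ 0.0231372   0.22131532 -0.02058327] [-1.11579368  0.51764391  2.41866189]
```

servo_tool:
  targets:
    - [[0,0,0],[0,0,0.02]]
    - [[0,0,0],[0,0,0.04]]
    - [[0,0,0],[0,0,0.04]]

```text
time_s: 32.4
position: [0.5887, -0.0903, 0.1864]
tcp_rot: [[0.964, 0.266, 0.0], [0.266, -0.964, -0.0], [-0.0, 0.0, -1.0]]
force: [-1.2, 0.6, 4.8]
opening: 0.161
```

```bash
python3 -c "
from rig import telemetry as t
s=t.read_state();print(s['time_s'],s['tcp_rot'],s['moment'],s['force'])"
```

```text
32.4 [[ 9.63972654e-01  2.66001356e-01  1.69541666e-05]
 [ 2.66001335e-01 -9.63972548e-01 -4.64713332e-04]
 [-1.07271026e-04  4.52480776e-04 -9.99999892e-01]] [0.12043723 0.41273134 0.80414822] [-1.19599714  0.63380838  4.78788695]
```

servo_tool:
  targets:
    - [[0,0,0],[0,0,-0.02]]
    - [[0,0,0],[0,0,-0.02]]
    - [[0,0,0],[0,0,-0.02]]
    - [[0,0,0],[0,0,-0.02]]
    - [[0,0,-0.03],[0,0,-0.02]]
    - [[0,0,-0.07],[0,0,-0.02]]
    - [[0,0,-0.11],[0,0,-0.02]]
    - [[0,0,-0.15],[0,0,-0.02]]
    - [[0,0,-0.17],[0,0,-0.02]]
    - [[0,0,-0.17],[0,0,-0.02]]
  gripper: 0.045

```text
time_s: 33.65
position: [0.5895, -0.0906, 0.3579]
tcp_rot: [[0.959, 0.284, 0.004], [0.284, -0.959, -0.001], [0.004, 0.003, -1.0]]
force: [0.4, 0.0, 0.3]
opening: 0.515
```

```bash
python3 - <<'E'
from rig import telemetry, eyes
import cv2
from h import *
s=telemetry.read_state(); d={n:eyes.capture(n) for n in("side","scene")}
print(s["time_s"],s["position"],s["force"])
A=cv2.resize(d["side"]["pixels"][130:270,210:350],(420,420),interpolation=cv2.INTER_CUBIC);B=cv2.resize(d["scene"]["pixels"][150:250,180:320],(380,271),interpolation=cv2.INTER_CUBIC)
im=np.zeros((420,800,3),np.uint8);im[:,:420]=A;im[:271,420:]=B
cv2.imwrite("pics/w6.png",cv2.convertScaleAbs(im,alpha=1.3,beta=15))
E
```

```text
33.65 [ 0.5895 -0.0906  0.3579] [0.4434 0.0137 0.3237]
```

View pics/w6.png

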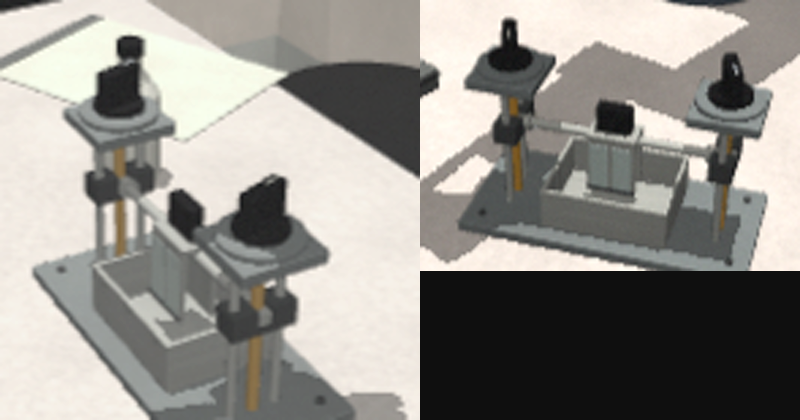

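Both grips point the same way (stop moments 0.54 and 0.80 N m). The bar is low and level, the hanger hangs upright at its middle with the legs in the trough, and the robot is clear. I hand in.

```bash
python3 -c "
from rig import order
print(order.hand_in())"
```

```text
the job is handed in; nothing more can be done
None
```

I hung the largest hanger gently on the middle of the raised bar and let go. I then turned the knobs clockwise in turn (right, left, right, left, right) until both met their bottom stops. The job was handed in at about 34 s of the allowed 72 s; hand-in gives no verdict.

- **Knobs:** the final turning moments rose to 0.54 N m (left) and 0.80 N m (right), so both were against their stops. Neither was ever more than about 0.7 rad ahead of the other, which is roughly a 2° lean.
- **Hanger and bar:** the last pictures showed the bar low and level. The hanger was upright at its middle with its legs in the trough. The robot was clear, 150 mm above the knobs.
- **What disagreed:** my first side-view estimate of the right grip was 10° off (−23° instead of −13.5°), and I corrected it with the wrist camera before gripping. The wrist camera also put that knob's centre about 2 mm from the stand fit, which did no harm.
- **What I did not measure:** I did not check the box, bottle and beaker after the job. The arm never went low near them.

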